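Flip the L-shaped hex-bar key and pull the clamp screw tight with its long arm

TASK

Take the big dark L-shaped hex-bar key out of its slanted red stand, flip it so that its short arm points down, and push the short arm to the bottom of the socket in the screw on the blue clamp block. Using the long arm as the lever, turn the stiff screw clockwise until it comes hard up against its stop and hold it tight there for a moment with about 1.5 N m, never more than 2.5 N m. Then let go, leave the key standing in the tightened screw, and do not disturb the other things on the bench.

Things in the scene. Friction and masses are not known exactly. Their poses are not given: they have to be found in the camera images.
- key: dark steel L-shaped key of hexagonal bar, 19 mm across flats, about 0.5 kg. Origin where the arms' centre lines cross (rounded there: grip 30 mm or more away); long arm 180 mm along its +x, short arm 70 mm along its -z. Two flats of both arms face +-y: pinch these. Starts with the long arm down in the stand; in use +x is level, +z up. Centre of mass 65 mm along the long arm
- key_tip (a point): centre of the end face of the key's short arm, at (0, 0, -70) mm in the key's frame, same axes. The short arm's last 24 mm are a six-lobed star, 22 mm across opposite lobes, lobes 5.5 mm wide, two of them along the key's +-x; the last 3 mm are bevelled
- lever_end (a point): centre of the end face of the key's long arm, at (180, 0, 0) mm in the key's frame, same axes as the key
- socket (a point): centre of the socket's mouth on top of the bright screw head (40 mm across, 24 mm tall), on the turning axis, 78 mm above the bench; z up, turns with the screw. Six-lobed, 20 mm deep, 0.6 mm larger than the key's star on every side, two lobes along +-x: the key enters at the socket's yaw plus a multiple of 60 degrees, within 3. Key at the bottom: its origin 128 mm above the bench
- screw (a joint): turn of the screw in rad, growing clockwise seen from above; starts at 0.08 to 0.35, hard stop at 0.90. Stiff: about 0.6 N m to turn it (6 N at 0.1 m along the long arm); stays where it is left. Torque on it is the sideways pull times its distance from the axis plus the twist of the hand; at the stop it rises steeply, some 0.4 N m for each 0.01 rad the hand goes on
- clamp: blue split clamp block, 62x70 mm, 54 mm tall with its washer, on a dark foot plate 130x100x12 mm fixed to the bench; a bright bar 24 mm thick, 150 mm long, runs through it along its y at 26 mm height. Origin on the bench, below the screw's axis
- stand: fixed: wooden foot 110x80x10 mm with a slanted red sleeve, inside 23.6x21.5 mm, 45 mm deep. Origin under the foot's centre. Sleeve axis rises toward +x, 50 degrees above level, in the x-z plane; mouth's centre at (4, 0, 60) mm. The long arm stands in it to the bottom (key origin near (95, 0, 160) mm), the short arm overhangs toward +x. Draw the key out along the sleeve's axis
- grease_tub: black tub with a red lid, 66 mm across, 79 mm tall, origin under its centre; a bystander
- magnifier: black hand magnifier, 66x138x11 mm, lying flat; a bystander
- screwdriver_a: screwdriver with a red handle, 200 mm long, lying flat; a bystander
- sanding_stick: flat wooden stick, 163x22x8 mm, lying flat; a bystander
- zinc_corner: bright sheet-metal angle, 60x60x33 mm; a bystander

How it is judged:
By the outcome, as a careful person would: the job done as asked, in the order asked, and still so for the second after the job is handed in, with the robot touching nothing.
It also fails if it takes over 58 s, if anything falls off the work surface, if the arm or the gripper's body presses on something with over 40 N, if the wrist force passes 120 N, or if a joint passes its speed limit or range.

ROBOT

A 7-joint arm with a two-finger parallel gripper is mounted at the origin on a cart in front of the work surface, level with it; the furniture and walls round the work are solid. World frame = base frame: x ahead of the robot, y to its left, z up, the work surface at z = 0. Lengths are in mm, angles in rad, forces in N, time in s.
With the tool pointing down it reaches from about 425 to 825 mm from the base axis. Payload 3.6 kg.
Tool frame: the origin (TCP) lies between the finger pads; the fingertips stand 22 mm ahead of it and the grasp point (between the pads) lies 3 mm ahead of it (env.tip_extent is the distance from the TCP to the fingertips, in mm); z points along the fingers, y is the line along which they close (so a half turn about z gives the same grasp; the last joint's range is limited). The gripper opens to 93 mm and grips with 3 to 60 N. Pads are 15 mm wide; open, the fingers measure 128 mm over their backs; the gripper's body (75 mm by 188 mm) begins 65 mm behind the grasp point.
Start: joints at [1.222, 0.615, -0.013, 1.423, 0.008, 1.103, -0.04], TCP at [206.206, -616.395, 240.64] pointing down, gripper open.
Joint ranges: [-3.12, 3.12], [-0.3, 2.06], [-1.34, 1.32], [0.26, 2.42], [-1.36, 4.5], [0.01, 1.98], [-2.84, 2.84]. Speed limits (rad/s): [2.79, 2.79, 3.14, 3.14, 3.14, 3.14, 3.14].

INTERFACE

Orientations are given as a unit quaternion [x, y, z, w].
In Python, from plant import telemetry, optics, hand_in, env gives the robot as it stands. The module is installed in compiled form; this text tells all that it offers.
- The arm moves only by the tool play_rows, never from a script. Its argument "increments" is a list of rows, each a list of 4 numbers: the shift along the world's x, y, z in mm, then the turn about the world's z in degrees. In form: [[tx, ty, tz, spin], ...]. A call has 1 to 10 rows; each row shifts and turns the commanded pose from where the row before left it; what a row does not reach is not made up. A row lasts 1/8 s, in which the tool goes at most 62.5 mm and 10.7 degrees, less where a joint would pass 70% of its speed; a pose out of reach is approached as far as the arm can. A call is refused whole if a number of a shift passes 62.5 or a number of a turn 10.7, either way. A call with a gripper value outside its range is refused whole. "claw" is the finger opening in mm, from 0 to 93, set as the call begins (left out, the last holds). The fingers move at their own pace and stop on an object; "grip_force" is the grip in N (left out, the last holds). Time passes only in rows, so rows that do not move let the fingers close. It gives the time, the measured TCP pose, the force, the opening and the grip force at its end, in the units of the state.
- telemetry.state(): the state, without advancing time (a new reading comes with each control period).
- optics.read_camera(name): name is "scene" or "top"; returns a dict with "pixels" (400x640x3 uint8, red, green, blue), "range_z" (400x640 float32, mm along the optical axis (not along the pixel's ray), 0 where there is no reading), "vertical_fov" (degrees; the focal length in pixels is half the picture's height over the tangent of half this angle, whatever the lens; pixels are square), "cx", "cy" (the principal point, pixels), "T" (4x4, takes a point from camera to world coordinates). Camera axes: x right, y down, z forward; pixel columns grow to the right and rows downward; lengths in mm; the calibration is good to about 2 mm. A picture is of the moment at which its call begins.
- hand_in(): hands the job in; it is judged then, once.
The state is a dict: "clock": time; "joint_pos": joint angles; "qvel": joint speeds; "tau": joint torques, N m; "eef_pos": TCP position; "tcp_rot": TCP orientation; "wrist_force": force on the tool from outside, world axes, zero at the start; "torque": the same for the moment, N m; "gripper_width": finger opening in mm; "finger_force": force on a finger pad.
Only numpy, scipy, OpenCV 4.12 (cv2) and the standard library are available. Lean on these libraries where they do the work, as an engineer would, in place of code of your own. Each camera call takes 0.05 s, during which the arm holds its last target. There are 200 camera calls.

## Working session

There is one attempt and no reset: what is moved stays moved. The work goes in short steps, Python scripts to look and compute and a tool call to move; the robot and the scene stay as the last step left them, time stands still between calls to the robot, and variables do not carry over. Pictures are saved under pics/ and viewed, at most 10 in all, crops included, and the job is handed in when it is done.

Besides the shell and the picture viewer there is one more tool, called after "Request:" as a command line: name --pt "numbers of a row" for each row, then --argument value for the rest. play_rows: Moves the arm, as the interface text tells. Its arguments: {"type":"object","properties":{"increments":{"type":"array","items":{"type":"array","items":{"type":"number"}}},"claw":{"type":"number"},"grip_force":{"type":"number"}},"required":["increments"]}

```bash
mkdir -p pics; cat > h.py <<'E'
import numpy as np, cv2
from plant import telemetry, optics, hand_in, env
def cam(n):
    c=optics.read_camera(n); np.savez('%s.npz'%n,**c); return c
def load(n): return dict(np.load('%s.npz'%n))
def cloud(c):
    f=200/np.tan(np.radians(float(c['vertical_fov']))/2)
    v,u=np.mgrid[0:400,0:640]; z=c['range_z']
    P=np.stack([(u-c['cx'])/f*z,(v-c['cy'])/f*z,z],-1)
    return P@c['T'][:3,:3].T+c['T'][:3,3]
def save(c,name,box=None,s=1):
    im=c['pixels'][...,::-1]
    if box: im=im[box[1]:box[3],box[0]:box[2]]
    cv2.imwrite('pics/'+name,cv2.resize(im,None,fx=s,fy=s,interpolation=cv2.INTER_CUBIC))
E
python3 - <<'E'
from h import *
for n in('scene','top'):
    c=cam(n); save(c,n+'0.png'); print(n,c['vertical_fov'],c['cx'],c['cy'],c['T'].round(3).tolist())
print(telemetry.state())
E
```

```text
scene 42.17488658116134 317.18286278559566 200.03325610585256 [[0.459, -0.451, 0.765, -852.958], [-0.888, -0.216, 0.405, -677.875], [-0.017, -0.866, -0.5, 980.151], [0.0, 0.0, 0.0, 1.0]]
top 54.02455568817359 315.82261523568326 199.183387693384 [[0.001, -0.991, 0.135, 314.088], [-1.0, -0.001, 0.002, 29.73], [-0.002, -0.135, -0.991, 1195.694], [0.0, 0.0, 0.0, 1.0]]
{'clock': 0.1, 'joint_pos': array([ 1.22151431,  0.61581153, -0.01258855,  1.42476162,  0.00812335,
        1.10343362, -0.04037548]), 'qvel': array([ 0.00042649, -0.00058478, -0.00207228, -0.00513091,  0.00151666,
       -0.0003158 , -0.00030326]), 'tau': array([ 1.22200645e-04, -4.60045052e+01,  2.09565726e-01, -1.66244102e+01,
       -6.12091273e-02,  1.69631193e-02,  8.94375535e-05]), 'eef_pos': array([ 205.95750542, -615.78609009,  239.59658387]), 'tcp_rot': array([ 9.86997770e-01,  1.60729606e-01, -2.23247746e-04, -1.16047061e-03]), 'wrist_force': array([-0.46944086,  0.28832612,  0.28063626]), 'torque': array([ 0.01903272, -0.03102787,  0.05363579]), 'finger_force': 0.0, 'gripper_width': 92.9786311505206}
```

View pics/scene0.png

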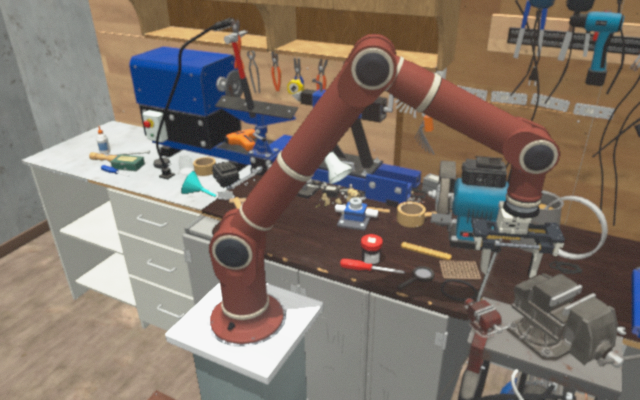

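View pics/top0.png

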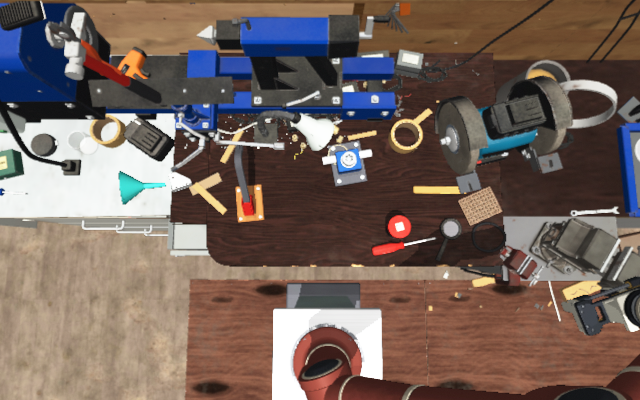

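```bash
python3 - <<'E'
from h import *
c=load('top'); save(c,'c1.png',(215,115,395,235),4.4)
c=load('scene'); save(c,'c2.png',(210,140,410,280),4)
E
```

```text
(no output)
```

View pics/c1.png

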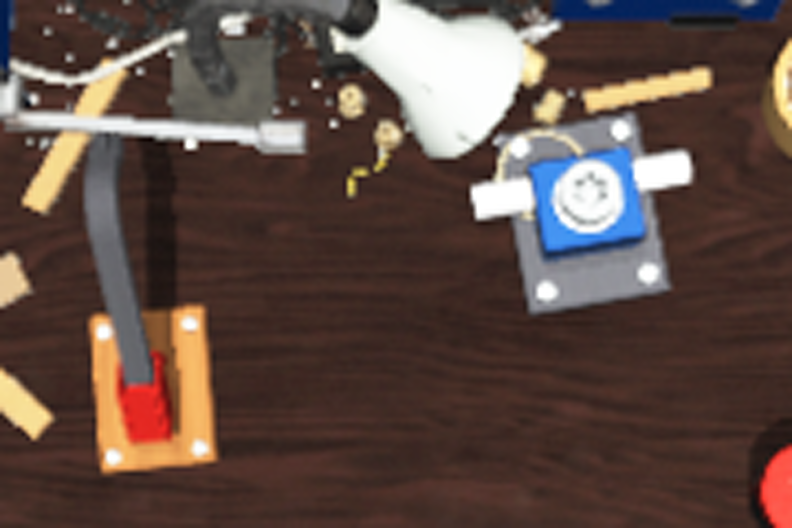

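View pics/c2.png

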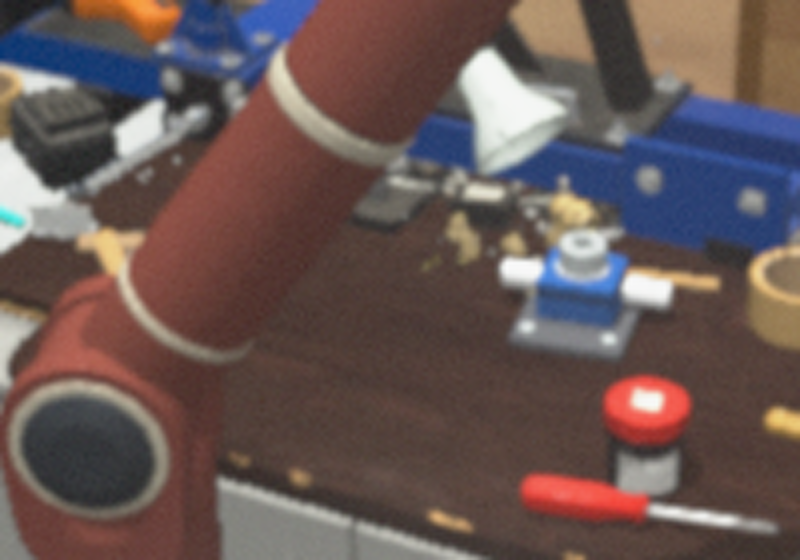

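```bash
python3 - <<'E'
from h import *
c=load('top'); P=cloud(c); np.set_printoptions(suppress=True,precision=1)
def box(x0,y0,x1,y1):
    m=np.zeros((400,640),bool); m[int(115+y0/4.4):int(115+y1/4.4),int(215+x0/4.4):int(215+x1/4.4)]=1; return m
hsv=cv2.cvtColor(c['pixels'],cv2.COLOR_RGB2HSV).astype(int)
Z=P[...,2]
m=box(80,295,225,480)
# foot
f=m&(Z>5)&(Z<16)&(hsv[...,1]>80)&(hsv[...,2]>110)
print('foot',f.sum(),np.median(P[f],0),cv2.minAreaRect(P[f][:,:2].astype(np.float32)))
r=m&(hsv[...,1]>170)&((hsv[...,0]<6)|(hsv[...,0]>174))&(Z>15); print('sleeve',r.sum(),P[r].min(0),P[r].max(0))
k=box(75,135,165,385)&(Z>50)&(hsv[...,1]<90)
K=P[k]; print('key',k.sum(),K.min(0),K.max(0))
for r0 in range(145,205,4):
    kk=k.copy(); kk[:r0]=0; kk[r0+4:]=0
    if kk.any(): print(r0,kk.sum(),P[kk].mean(0), P[kk][:,1].min(),P[kk][:,1].max())
s=box(540,145,640,245)&(Z>70)&(Z<90)
print('screw',s.sum(),np.median(Z[s]),cv2.minEnclosingCircle(P[s][:,:2].astype(np.float32)),P[s].mean(0))
b=box(470,100,700,330)
fp=b&(Z>8)&(Z<17)&(hsv[...,1]<80); print('plate',fp.sum(),cv2.minAreaRect(P[fp][:,:2].astype(np.float32)))
bl=b&(Z>45)&(Z<62)&(hsv[...,0]>100)&(hsv[...,0]<125)&(hsv[...,1]>150);print('block',bl.sum(),cv2.minAreaRect(P[bl][:,:2].astype(np.float32)))
# height map, 30mm grid
print('heights rows x 380..820, cols y 300..-500')
ys=np.arange(340,-420,-40)
for x in range(820,370,-40):
    print(x,[int(np.max(np.r_[Z[(abs(P[...,0]-x)<20)&(abs(P[...,1]-y)<20)],-99])) for y in ys])
print(ys)
save(c,'c3.png',(330,140,366,176),14)
E
```

```text
foot 578 [460.8 222.5  10.4] ((463.3429260253906, 235.7156982421875), (109.22293853759766, 80.13729858398438), 5.2123942375183105)
sleeve 154 [314.1  29.7  15. ] [ 484.4  247.8 1195.7]
key 448 [314.1  29.7  58.1] [ 622.2  265.3 1195.7]
145 42 [613.1 243.7 115.1] 217.24496720025843 265.26015015887054
149 33 [594.8 246.6 135.8] 238.84056762468433 258.3990744595768
153 33 [572.1 239.3 181. ] 29.73024522964921 256.6765113164394
157 32 [567.8 244.6 153.9] 236.3565045412302 254.99184511167235
161 32 [556.5 244.2 154.5] 234.9969154850128 254.2673567884083
165 31 [546.3 243.  150.3] 234.54782839580136 254.215139701512
169 31 [537.1 241.8 141.4] 233.49701690996426 252.26904036261755
173 31 [527.8 241.2 132.7] 232.84450525418075 251.4596918927678
177 31 [518.6 240.2 122.2] 231.93631397099296 251.35869325530388
181 31 [509.2 239.1 111.8] 231.1936269528684 250.24642367034104
185 29 [499.4 237.8 102.6] 230.36100456553737 247.58897725464345
189 30 [489.7 237.   92. ] 228.7427005513814 247.45344012530956
193 28 [473.4 227.7 121.8] 29.73024522964921 244.42518874072454
197 27 [469.3 234.2  70.7] 226.
[... 873 characters left out ...]
7, 698, 698, 699, 697, 698, 698, 697, 698, 697, 698, 698, 51, 267, 270]
620 [241, 242, 133, 108, 105, 110, 9, 188, 181, 177, 82, 55, 43, 7, 53, 52, 163, 268, 269]
580 [238, 246, 159, 154, 6, 9, 7, 137, 159, 56, 83, 79, 6, 6, 7, 6, 6, 263, 263]
540 [11, 6, 162, 158, 5, 7, 7, 5, 7, 54, 57, 45, 12, 7, 8, 6, 7, 227, 228]
500 [12, 7, 128, 126, 11, 6, 6, 5, 7, 15, 13, 10, 6, 6, 6, 15, 14, 147, 146]
460 [11, 11, 82, 90, 15, 5, 6, 5, 8, 6, 7, 9, 7, 7, 6, 6, 6, 137, 147]
420 [9, 10, 54, 53, 15, 7, 7, 7, 6, 7, 7, 6, 6, 80, 82, 6, 7, 13, 17]
380 [5, 5, 6, 6, 7, 7, 5, 7, 7, 7, 5, 5, 6, 83, 85, 8, 6, 16, 16]
[ 340  300  260  220  180  140  100   60   20  -20  -60 -100 -140 -180
 -220 -260 -300 -340 -380]
```

View pics/c3.png

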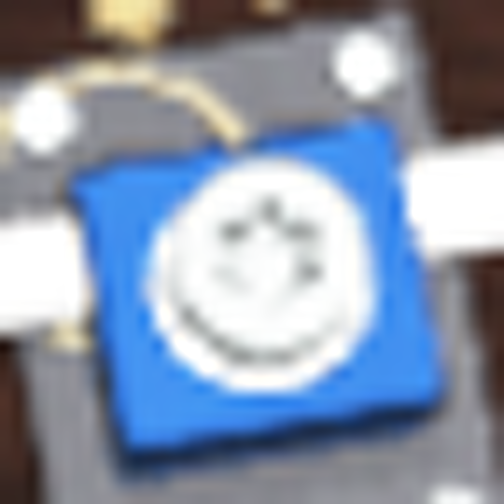

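Request:
play_rows --pt "0 0 40 0" --pt "4 4 40 0" --pt "30 42 20 -3" --pt "30 42 0 -3" --pt "30 42 0 -3" --pt "30 42 0 -3" --pt "30 42 0 -1.3" --pt "30 42 0 0" --pt "30 42 0 0" --pt "30 42 0 0" --claw 93

```text
clock: 1.35
eef_pos: [450.7, -274.8, 340.3]
tcp_rot: [0.999, 0.045, -0.0, -0.0]
wrist_force: [0.0, -0.8, 0.2]
gripper_width: 93.1
finger_force: 0.0
```

Request:
play_rows --pt "30 50 0 0" --pt "10 55 0 0" --pt "5 55 0 0" --pt "5 55 0 0" --pt "5 55 0 0" --pt "5 55 0 0" --pt "5 55 0 0" --pt "5 55 0 0" --pt "5 55 0 0" --pt "0 0 0 0"

```text
clock: 2.6
eef_pos: [523.4, 219.6, 339.7]
tcp_rot: [0.999, 0.05, -0.001, -0.002]
wrist_force: [-0.9, -0.9, 0.5]
gripper_width: 92.8
finger_force: 0.0
```

```bash
python3 - <<'E'
from h import *
c=load('top'); P=cloud(c)
for lo in (100,150,200):
  m=(P[...,2]>lo)&(P[...,2]<330)&(P[...,1]>268)&(P[...,1]<345)&(P[...,0]>450)&(P[...,0]<650)
  v,u=np.where(m)
  if len(v): print(lo,len(v),P[m].min(0).round(),P[m].max(0).round(),u.min(),u.max(),v.min(),v.max()); print(P[m][np.argsort(P[m][:,0])[:6]].round())
E
```

```text
100 198 [589. 269. 100.] [650. 345. 246.] 192 233 131 145
[[589. 304. 241.]
 [589. 302. 241.]
 [589. 307. 240.]
 [591. 301. 235.]
 [591. 304. 243.]
 [591. 302. 241.]]
150 75 [589. 300. 232.] [619. 345. 246.] 192 209 131 142
[[589. 304. 241.]
 [589. 302. 241.]
 [589. 307. 240.]
 [591. 301. 235.]
 [591. 304. 243.]
 [591. 302. 241.]]
200 75 [589. 300. 232.] [619. 345. 246.] 192 209 131 142
[[589. 304. 241.]
 [589. 302. 241.]
 [589. 307. 240.]
 [591. 301. 235.]
 [591. 304. 243.]
 [591. 302. 241.]]
```

```bash
python3 - <<'E'
from h import *
c=load('top'); P=cloud(c)
for x in range(610,720,10):
  o=[]
  for y in range(210,290,10):
    m=(abs(P[...,0]-x)<6)&(abs(P[...,1]-y)<6)&(P[...,2]<600); o.append(int(P[...,2][m].max()) if m.any() else -1)
  print(x,o)
print(telemetry.state()['joint_pos'])
E
```

```text
610 [4, 5, 5, 126, 127, 127, -1, -1]
620 [107, 108, 108, 116, 122, 106, 107, 107]
630 [103, 107, 108, 104, 106, 107, 108, 107]
640 [4, 3, 2, 3, 3, 5, -1, 11]
650 [20, 21, -1, 0, 3, 0, -1, 0]
660 [21, 21, 312, 312, 312, 311, 311, 310]
670 [20, 18, 313, 315, 313, 315, 314, 317]
680 [82, 19, 318, 322, 323, 321, 320, 322]
690 [20, 298, 325, 325, 325, 323, 323, 323]
700 [19, 24, 329, 328, 327, 328, 328, 328]
710 [-1, 24, 329, 334, 332, 333, 331, 333]
[-0.2738431   0.41477432 -0.24571618  1.50274594  0.09960957  1.23748517
 -2.00220945]
```

Request:
play_rows --pt "-10 10 -10 0" --pt "-10 10 -10 0" --pt "0 0 -40 0" --pt "0 0 -40 0" --pt "0 0 -40 0" --pt "0 0 -30 0" --pt "0 0 -25 0" --pt "0 0 -20 0" --pt "0 0 -15 0" --pt "0 0 0 0" --grip_force 60

```text
clock: 3.85
eef_pos: [504.3, 232.9, 109.7]
tcp_rot: [0.999, 0.045, -0.001, 0.001]
wrist_force: [0.6, -0.3, 1.2]
gripper_width: 92.9
finger_force: 0.0
```

```bash
python3 - <<'E'
from h import *
c=cam('top'); save(c,'c4.png',(200,110,300,230),5)
s=telemetry.state(); print(s['eef_pos'],s['tcp_rot'],s['wrist_force'])
E
```

```text
[504.96883304 233.35331954 110.56257791] [ 9.98980271e-01  4.51482670e-02 -2.11122502e-04  8.34344133e-05] [-0.81263188  0.30588793  0.79897744]
```

View pics/c4.png

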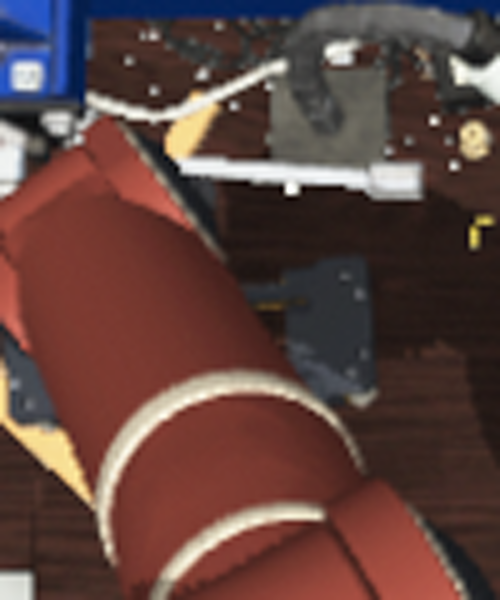

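Request:
play_rows --pt "-1 6 -6 0" --pt "0 0 -6 0" --pt "0 0 0 0"

```text
clock: 4.28
eef_pos: [503.9, 239.6, 98.3]
tcp_rot: [0.999, 0.046, -0.0, 0.0]
wrist_force: [0.3, -0.2, -0.9]
gripper_width: 93.3
finger_force: 0.0
```

Request:
play_rows --pt "0 0 0 0" --pt "0 0 0 0" --pt "0 0 0 0" --pt "0 0 0 0" --pt "0 0 0 0" --pt "0 0 0 0" --claw 0 --grip_force 55

```text
clock: 5.03
eef_pos: [504.2, 239.6, 98.6]
tcp_rot: [0.999, 0.045, 0.0, -0.0]
wrist_force: [0.1, 0.6, 0.1]
gripper_width: 37.7
finger_force: 0.0
```

Request:
play_rows --pt "0 0 0 0" --pt "0 0 0 0" --pt "0 0 0 0" --pt "0 0 0 0"

```text
clock: 5.52
eef_pos: [504.2, 239.9, 98.7]
tcp_rot: [0.999, 0.045, 0.0, -0.0]
wrist_force: [0.4, 1.7, 0.3]
gripper_width: 18.4
finger_force: 55.0
```

Request:
play_rows --pt "1.3 0.1 1.5 0" --pt "1.9 0.2 2.3 0" --pt "2.6 0.2 3.1 0" --pt "3.2 0.3 3.8 0" --pt "3.2 0.3 3.8 0"

```text
clock: 6.15
eef_pos: [517.2, 240.4, 113.8]
tcp_rot: [0.999, 0.045, 0.001, 0.0]
wrist_force: [-0.5, -0.1, -4.6]
gripper_width: 18.6
finger_force: 55.0
```

Request:
play_rows --pt "3.2 0.3 3.8 0" --pt "3.2 0.3 3.8 0" --pt "3.2 0.3 3.8 0" --pt "3.2 0.3 3.8 0" --pt "3.2 0.3 3.8 0" --pt "1.5 0.1 1.8 0" --pt "0 0 0 0"

```text
clock: 7.02
eef_pos: [533.9, 242.3, 134.1]
tcp_rot: [0.999, 0.045, -0.0, -0.0]
wrist_force: [0.4, -0.1, -5.1]
gripper_width: 18.8
finger_force: 55.0
```

Request:
play_rows --pt "0 0 10 0" --pt "0 0 20 0" --pt "0 0 25 0" --pt "0 0 30 0" --pt "-10 0 30 0" --pt "-20 -10 15 5" --pt "-20 -20 0 8" --pt "-15 -25 0 10" --pt "0 -30 0 10" --pt "0 -30 0 10"

```text
clock: 8.28
eef_pos: [468.4, 126.5, 264.7]
tcp_rot: [0.911, 0.411, 0.0, 0.0]
wrist_force: [0.2, 0.3, -5.0]
gripper_width: 18.6
finger_force: 55.0
```

Request:
play_rows --pt "0 -30 0 10" --pt "0 -30 0 10" --pt "0 -30 0 10" --pt "0 -30 0 10" --pt "0 -20 0 10" --pt "0 -20 0 10" --pt "0 -15 0 10" --pt "0 -15 0 10" --pt "0 -15 0 10" --pt "0 -15 0 10"

```text
clock: 9.52
eef_pos: [468.7, -93.4, 264.6]
tcp_rot: [0.271, 0.962, -0.001, 0.001]
wrist_force: [-0.2, 0.2, -5.3]
gripper_width: 18.9
finger_force: 55.0
```

Request:
play_rows --pt "0 -10 0 10" --pt "0 -5 0 10" --pt "0 0 0 10" --pt "0 0 0 2" --pt "0 0 0 0"

```text
clock: 10.15
eef_pos: [468.9, -107.8, 264.2]
tcp_rot: [-0.001, 1.0, -0.0, 0.0]
wrist_force: [0.4, 0.6, -4.7]
gripper_width: 18.9
finger_force: 55.0
```

```bash
python3 - <<'E'
from h import *
c=cam('scene'); save(c,'c5.png',(210,120,410,260),4)
t=cam('top');P=cloud(t)
s=telemetry.state(); print(s['eef_pos'],s['tcp_rot'],s['wrist_force'],s['torque'],s['joint_pos'])
E
```

```text
[ 468.88673184 -107.62467722  264.16994926] [-9.81586915e-04  9.99999467e-01 -3.05527372e-04  9.75400479e-05] [-0.20881413 -0.25865374 -4.75698428] [ 0.10554932 -0.18029293 -0.02181494] [ 0.84461902  0.47402441 -0.97500003  1.84295705  0.44775749  1.06339799
  1.26850918]
```

View pics/c5.png

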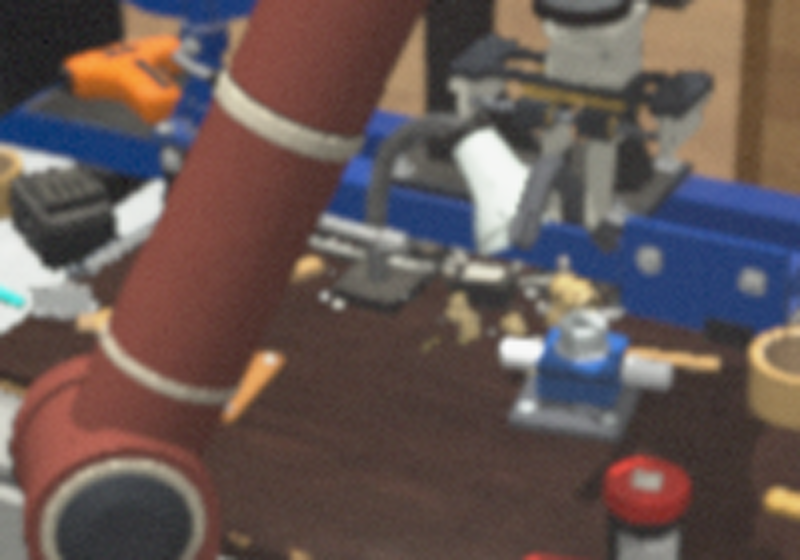

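```bash
python3 - <<'E'
from h import *
np.set_printoptions(suppress=True,precision=0)
c=load('scene');P=cloud(c)
m=(P[...,0]>330)&(P[...,0]<570)&(abs(P[...,1]+107)<14)&(P[...,2]>130)&(P[...,2]<350)
V=c['pixels'].max(-1)
m&=V<110
Q=P[m]; Q=Q[np.argsort(Q[:,0])]
print(len(Q)); print(Q[::max(1,len(Q)//45)])
E
```

```text
232
[[ 348. -114.  284.]
 [ 351. -110.  278.]
 [ 356. -111.  273.]
 [ 361. -115.  284.]
 [ 362. -117.  281.]
 [ 365. -119.  270.]
 [ 367. -118.  292.]
 [ 371. -120.  287.]
 [ 375. -121.  295.]
 [ 384. -120.  307.]
 [ 393. -119.  300.]
 [ 399. -119.  310.]
 [ 407. -103.  316.]
 [ 415. -119.  303.]
 [ 421. -119.  310.]
 [ 426. -117.  291.]
 [ 428. -110.  285.]
 [ 431.  -95.  340.]
 [ 432. -115.  278.]
 [ 433. -117.  285.]
 [ 434. -114.  283.]
 [ 436. -110.  275.]
 [ 436. -113.  272.]
 [ 438. -118.  279.]
 [ 440. -118.  282.]
 [ 441. -100.  344.]
 [ 443.  -99.  329.]
 [ 446. -118.  269.]
 [ 449. -114.  263.]
 [ 453. -119.  266.]
 [ 456. -115.  253.]
 [ 458. -117.  260.]
 [ 460.  -98.  339.]
 [ 461.  -99.  258.]
 [ 463. -112.  246.]
 [ 464. -100.  291.]
 [ 466. -100.  238.]
 [ 470. -102.  240.]
 [ 479. -108.  234.]
 [ 492. -110.  218.]
 [ 499. -110.  211.]
 [ 504. -115.  210.]
 [ 510. -119.  215.]
 [ 514. -115.  198.]
 [ 517. -103.  197.]
 [ 522. -111.  185.]
 [ 530. -118.  191.]]
```

Request:
play_rows --pt "15 8 0 0" --pt "20 10 -10 0" --pt "20 10 -20 0" --pt "11 0.5 -25 0" --pt "0 0 -20 0" --pt "0 0 -18 0" --pt "0 0 0 0" --grip_force 40

```text
clock: 11.12
eef_pos: [533.9, -79.5, 169.7]
tcp_rot: [-0.002, 1.0, -0.0, -0.002]
wrist_force: [-0.0, 0.5, -3.7]
gripper_width: 18.8
finger_force: 40.0
```

```bash
python3 - <<'E'
from h import *
np.set_printoptions(suppress=True,precision=1)
c=cam('scene');P=cloud(c);save(c,'c6.png',(270,140,410,240),5)
s=telemetry.state(); print(s['eef_pos'],s['tcp_rot'],s['wrist_force'],s['torque'])
t=cam('top')
E
```

```text
[534.7 -79.2 170.8] [-0.  1. -0. -0.] [ 0.6  0.5 -4.2] [ 0.1 -0.2  0. ]
```

View pics/c6.png

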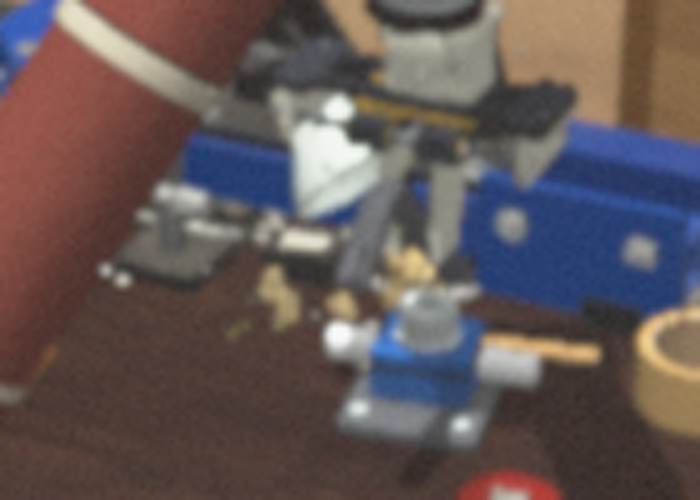

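Request:
play_rows --pt "0 0 -5 0" --pt "0 0 -4 0" --pt "-3.5 0 -2.5 0" --pt "-3.5 0 -2.5 0" --pt "-3 0 -3 0" --pt "-3 0 -3 0"

```text
clock: 11.98
eef_pos: [522.7, -79.1, 151.9]
tcp_rot: [-0.002, 1.0, -0.0, 0.001]
wrist_force: [-0.8, -0.2, 3.5]
gripper_width: 19.0
finger_force: 40.0
```

```bash
python3 - <<'E'
from h import *
np.set_printoptions(suppress=True,precision=1)
s=telemetry.state(); print(s['eef_pos'],s['wrist_force'],s['torque'],s['finger_force'])
E
```

```text
[522.7 -79.1 151.9] [-0.8 -0.2  3.5] [-0.2 -0.3 -0. ] 40.000573148718104
```

Request:
play_rows --pt "-4 0 -4 0" --pt "-4 0 -4 0" --pt "-3 0 -4.5 0" --pt "-3 0 -4.5 0" --pt "-3 0 -4.5 0" --pt "-2.5 0 -5 0" --pt "-2 0 -5 0" --pt "-2 0 -5.5 0" --pt "-2 0 -5.2 0" --pt "0 0 0 0"

```text
clock: 13.22
eef_pos: [496.4, -79.2, 108.3]
tcp_rot: [-0.002, 1.0, 0.0, -0.0]
wrist_force: [-1.2, -0.3, -2.8]
gripper_width: 18.3
finger_force: 40.0
```

```bash
python3 - <<'E'
from h import *
np.set_printoptions(suppress=True,precision=0)
c=cam('scene');P=cloud(c);save(c,'c7.png',(270,140,410,240),5)
s=telemetry.state(); print(s['eef_pos'],s['wrist_force'])
m=(P[...,0]>380)&(P[...,0]<610)&(abs(P[...,1]+79)<14)&(P[...,2]>20)&(P[...,2]<170)&(c['pixels'].max(-1)<110)
Q=P[m]; Q=Q[np.argsort(Q[:,0])];print(Q[::max(1,len(Q)//40)])
E
```

```text
[496. -79. 108.] [-1.  0. -2.]
[[385. -84.  62.]
 [391. -88.  67.]
 [392. -84.  69.]
 [393. -83.  87.]
 [394. -79.  63.]
 [395. -86.  76.]
 [396. -86.  87.]
 [396. -93.  62.]
 [397. -89.  75.]
 [398. -92.  53.]
 [398. -77.  67.]
 [399. -88.  62.]
 [400. -73.  88.]
 [400. -73.  80.]
 [402. -86.  79.]
 [403. -93.  96.]
 [404. -92.  83.]
 [405. -92.  90.]
 [407. -91. 115.]
 [411. -89.  63.]
 [416. -90. 113.]
 [435. -92. 115.]
 [444. -91. 121.]
 [458. -92. 106.]
 [467. -91. 108.]
 [483. -88. 110.]
 [487. -71. 119.]
 [489. -85. 110.]
 [491. -84. 113.]
 [497. -70. 117.]
 [504. -82. 109.]
 [553. -80.  35.]
 [554. -93.  93.]
 [556. -67.  25.]
 [558. -70.  37.]
 [559. -84.  40.]
 [560. -88.  28.]
 [562. -91.  45.]
 [562. -87.  31.]
 [564. -82.  33.]
 [573. -92.  91.]
 [577. -90.  96.]
 [586. -83.  93.]]
```

View pics/c7.png

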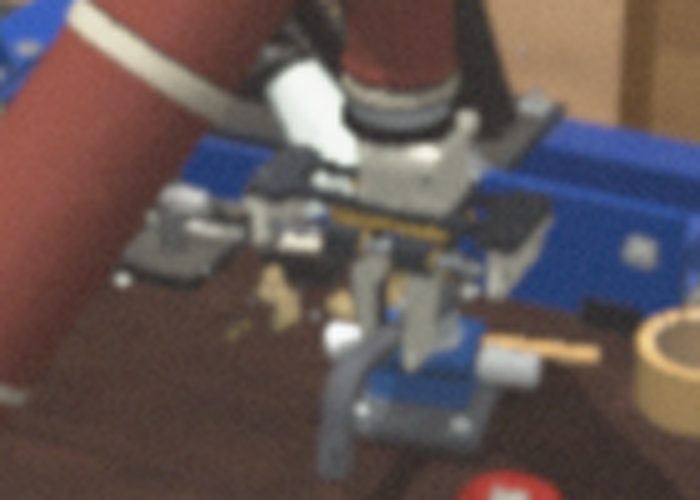

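Request:
play_rows --pt "-1.5 0 -5 0" --pt "-1 0 -5 0" --pt "-1 0 -4 0" --pt "0 0 -1 0" --pt "0 0 0 0"

```text
clock: 13.9
eef_pos: [493.1, -79.1, 93.7]
tcp_rot: [-0.002, 1.0, 0.0, 0.0]
wrist_force: [-0.7, 0.8, -2.3]
gripper_width: 18.6
finger_force: 40.0
```

```bash
cat >> h.py <<'E'
def tilt(c,px,py,yaw,pz):
    """points of key in hand-frame: a along key +x from grasp, b lateral, z rel"""
    P=cloud(c); a=np.radians(yaw); d=P-np.array([px,py,pz])
    A=d[...,0]*np.cos(a)+d[...,1]*np.sin(a); B=-d[...,0]*np.sin(a)+d[...,1]*np.cos(a)
    m=(abs(B)<14)&(c['pixels'].max(-1)<115)&(abs(d[...,2])<35)&(((A>18)&(A<105))|((A<-18)&(A>-72)))
    return A[m],B[m],d[...,2][m]
E
python3 - <<'E'
from h import *
np.set_printoptions(suppress=True,precision=1)
s=telemetry.state(); p=s['eef_pos'];print(p,s['wrist_force'],s['torque'])
for n in('scene','top'):
    c=cam(n); A,B,z=tilt(c,p[0],p[1],0,p[2]-3)
    if len(A)<9: print(n,len(A));continue
    k=(z>-12)&(z<25)
    for lo in range(-75,106,15):
        q=k&(A>=lo)&(A<lo+15)
        if q.sum(): print(n,lo,q.sum(),np.percentile(z[q],90),np.median(z[q]),np.median(B[q]))
E
```

```text
[493.1 -79.1  93.7] [-0.7  0.8 -2.3] [ 0.  -0.4  0. ]
scene -75 11 4.846083281848948 -0.24876206174253923 -11.311675508467744
scene -60 12 4.703388002343317 2.163184530932412 -9.474752702638312
scene -45 11 4.745691095588128 2.4099070961062097 -11.700828275399118
scene -30 5 2.3012319789218028 -3.653111467160741 -11.567931283406125
scene 45 8 5.015157739259333 -1.166205880151793 -11.461934476565517
scene 60 10 3.2987967611413924 -1.0468728262507767 -11.100161012357347
scene 75 7 2.167744572903096 -3.4554333835972812 -12.66212404940623
scene 90 1 -10.640163452694267 -10.640163452694267 -11.768801763213247
top -75 11 11.275565326116677 8.87479243954833 6.744230086623347
top -60 19 14.47761406833981 10.144739668484519 6.03885037516055
top -45 17 12.864769603025591 10.292394217587045 5.970567566098438
top -30 7 11.89920611239206 9.726046542645847 0.3941200969486971
```

Request:
play_rows --pt "0 0 -2.5 0" --pt "0 0 0 0" --pt "0 0 10 0" --pt "0 0 20 0" --pt "-5 0 30 0" --pt "-10 0 35 0" --pt "0 0 10 0" --pt "0 0 0 0"

```text
clock: 15.0
eef_pos: [478.1, -79.5, 196.4]
tcp_rot: [-0.001, 1.0, -0.0, 0.0]
wrist_force: [-0.6, 0.1, -4.4]
gripper_width: 18.6
finger_force: 40.0
```

```bash
python3 - <<'E'
from h import *
np.set_printoptions(suppress=True,precision=1)
s=telemetry.state(); p=s['eef_pos'];print(p,s['tcp_rot'],s['wrist_force'],s['torque'])
for n in('scene','top'):
    c=cam(n); A,B,z=tilt(c,p[0],p[1],0,p[2]-3)
    k=(z>-14)&(z<25)
    for lo in range(-75,106,15):
        q=k&(A>=lo)&(A<lo+15)
        if q.sum(): print(n,lo,q.sum(),np.percentile(z[q],90),np.median(z[q]),np.median(B[q]))
    P=cloud(c); d=P-[p[0],p[1],p[2]-3]
    m=(abs(d[...,1])<14)&(c['pixels'].max(-1)<115)&(d[...,0]<-40)&(d[...,0]>-140)&(d[...,2]>-90)&(d[...,2]<-20)
    for lo in range(-80,-20,10):
        q=m&(d[...,2]>=lo)&(d[...,2]<lo+10)
        if q.sum(): print('short',lo,q.sum(),d[q][:,:2].min(0),d[q][:,:2].max(0),np.median(d[q],0))
# socket: averaged enlarged patch from top
ims=[c['pixels'].astype(float)]+[cam('top')['pixels'].astype(float) for _ in range(11)]
g=np.mean(ims,0); np.save('avg.npy',g)
P=cloud(load('top')); m=(np.hypot(P[...,0]-588,P[...,1]+63)<30)&(P[...,2]>70)&(P[...,2]<90); v,u=np.where(m); print(u.min(),u.max(),v.min(),v.max(),P[m].mean(0))
im=g[146:174,334:364].astype(np.uint8)[...,::-1]; im=cv2.resize(im,None,fx=18,fy=18,interpolation=cv2.INTER_CUBIC)
im=np.clip((im.astype(float)-90)*1.5,0,255).astype(np.uint8); cv2.imwrite('pics/sock.png',im)
E
```

```text
[478.1 -79.5 196.4] [-0.  1. -0.  0.] [-0.6  0.1 -4.4] [ 0.  -0.2 -0. ]
scene -75 9 4.275691118152105 0.578772533141688 -11.298978303379371
scene -60 9 4.678736784306586 3.959841274604088 -11.342935780209004
scene -45 7 5.578757466154077 2.6298840077531906 -11.886853692311874
scene -30 9 7.866490273329356 3.2326036311472137 -10.445291064820694
scene 45 9 3.9454864134762664 -0.48033797831905645 -11.677300821971684
scene 60 9 7.16112986447659 1.6191951767421244 -11.195954784823229
scene 75 14 7.250301611638026 2.9986669088626456 -8.967057159083126
scene 90 3 2.439117483647152 -1.0854556435494658 -5.8466282070152005
short -80 3 [-94.6  -4.7] [-89.7   4.3] [-93.9  -1.6 -71.5]
short -70 18 [-100.6  -13.4] [-81.3   8.5] [-92.5  -6.2 -65.5]
short -60 24 [-96.4 -13.9] [-77.    8.1] [-90.7  -6.  -55.7]
short -50 17 [-99.8 -13.8] [-86.3   6.7] [-93.8  -8.5 -44.9]
short -40 15 [-100.2  -10.4] [-88.6   3.5] [-94.4  -4.8 -33.2]
short -30 15 [-103.4  -13. ] [-89.8   2.6] [-93.   -5.9 -23.3]
top -75 15 8.227920033955986 6.239192392170622 5.939485024331518
top -60 22 10.48309746825956 7.393835364166563 5.839106875284706
top -45 28 11.625969580007796 8.281634773707793 1.2594942641488558
top -30 7 11.208018781503057 9.404224601307106 -1.74091435987107
short -70 3 [-97.6  -0.6] [-94.9   2.1] [-97.5   2.  -62.2]
short -60 2 [-92.8   8.1] [-84.6   8.3] [-88.7   8.2 -53.5]
short -50 4 [-96.    1.1] [-82.8   9.2] [-92.1   8.  -43.5]
short -40 2 [-96.8  -0.2] [-94.1   4.9] [-95.5   2.4 -32.6]
short -30 5 [-94.9  -4.2] [-81.9   8.6] [-92.3   8.5 -21.9]
342 347 152 165 [586.4 -52.   77.5]
```

View pics/sock.png

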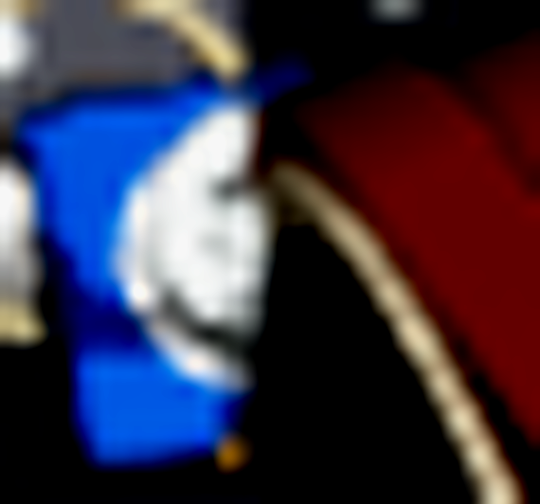

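Request:
play_rows --pt "0 10 10 -10" --pt "0 30 10 -10" --pt "0 30 0 -10" --pt "0 30 0 -10" --pt "0 30 0 -10" --pt "0 30 0 -10" --pt "0 30 0 -10" --pt "0 30 0 -10" --pt "0 30 0 -10" --pt "0 20 0 -10"

```text
clock: 16.9
eef_pos: [477.2, 193.0, 216.2]
tcp_rot: [0.766, 0.643, 0.0, -0.001]
wrist_force: [0.2, 0.3, -4.6]
gripper_width: 18.7
finger_force: 40.0
```

Request:
play_rows --pt "0 10 0 -10" --pt "0 0 0 -10" --pt "0 0 0 0" --pt "0 0 0 0"

```text
clock: 17.4
eef_pos: [477.7, 200.7, 216.1]
tcp_rot: [0.864, 0.503, -0.0, -0.0]
wrist_force: [-0.1, -0.4, -4.9]
gripper_width: 18.7
finger_force: 40.0
```

```bash
python3 - <<'E'
from h import *
from scipy.optimize import minimize
np.set_printoptions(suppress=True,precision=2)
s=telemetry.state(); p=s['eef_pos'];q=s['tcp_rot'];print(p,q,s['wrist_force'],'toolx yaw',np.degrees(2*np.arctan2(q[1],q[0])))
cs=[cam('top') for _ in range(12)]
g=np.mean([c['pixels'].astype(float) for c in cs],0).mean(-1); c=cs[0]
zr=np.array([k['range_z'] for k in cs]); c['range_z']=np.median(zr,0).astype(np.float32)
P=cloud(c); np.savez('avg.npz',g=g,P=P)
Z=P[...,2]; m=(np.hypot(P[...,0]-588,P[...,1]+63)<30)&(Z>70)&(Z<88)
print(m.sum(),np.median(Z[m]),cv2.minEnclosingCircle(P[m][:,:2].astype(np.float32)),cv2.minAreaRect(P[m][:,:2].astype(np.float32)),P[m].mean(0))
# print gray patch and range patch
f=200/np.tan(np.radians(float(c['vertical_fov']))/2); T=c['T']
pc=T[:3,:3].T@(np.array([588,-63.3,78])-T[:3,3]); print('pix',pc[0]/pc[2]*f+c['cx'],pc[1]/pc[2]*f+c['cy'],pc[2]/f)
print(g[150:170,338:360].astype(int)); print(Z[152:168,341:357].astype(int))
E
```

```text
[477.67 200.73 216.1 ] [ 0.86  0.5  -0.   -0.  ] [-0.09 -0.39 -4.85] toolx yaw 60.35013569317969
128 78.45768670987411 ((587.913330078125, -63.508113861083984), 20.417638778686523) ((587.0830078125, -63.61086654663086), (37.4428825378418, 38.13083267211914), 0.012566102668642998) [586.57 -62.98  77.9 ]
pix 348.4184059204807 157.96219480611322 2.9167995702773335
[[130 129 130 129 130 137 123 109 150 134 116 133 133 143 150 153 152 151
  150 146 141 153]
 [115 119 117 117 119 128 141 153 163 190 202 203 196 184 163 153 151 151
  150 150 148 211]
 [147 151 152 152 151 150 160 201 237 247 251 252 251 244 225 186 156 150
  150 151 185 250]
 [150 151 150 150 150 155 213 247 252 252 251 251 252 253 252 239 187 153
  149 149 163 253]
 [150 150 150 150 169 205 249 252 251 249 221 186 246 251 252 252 234 183
  154 149 144 253]
 [149 150 149 164 203 246 252 247 235 224 207 172 225 226 244 252 250 223
  165 149 145 249]
 [149 150 149 215 234 249 252 225 157 181 242 229 184 166 199 248 252 234
  171 148 149 188]
 [149 150 163 246 245 249 252 240 213 234 249 242 232 212 219 249 252 243
  188 148 1
[... 1241 characters left out ...]
79 80 78 78 78 78 79 78 77 52 52 53]
 [52 55 80 77 79 78 78 64 66 77 79 78 79 79 52 53]
 [53 77 79 79 78 72 76 59 60 73 67 77 78 78 53 53]
 [55 78 77 79 59 60 58 58 59 56 59 71 77 78 77 52]
 [55 78 78 78 77 77 59 59 57 57 78 78 78 77 77 52]
 [54 77 78 79 72 59 60 59 59 58 65 73 77 79 79 52]
 [54 76 78 78 78 58 59 57 58 79 59 79 78 79 75 53]
 [55 71 77 80 79 79 79 60 59 79 78 79 78 78 56 52]
 [54 61 76 78 79 79 78 79 79 79 78 79 77 76 55 53]
 [54 55 70 77 79 78 79 79 77 78 78 79 77 54 54 52]
 [53 54 60 69 75 77 77 80 79 78 76 77 55 54 52 52]
 [52 53 54 54 65 70 71 72 72 72 67 55 54 52 52 53]
 [52 53 51 55 55 58 61 59 57 55 54 54 52 52 52 53]
 [53 52 52 54 53 55 54 55 54 55 53 53 52 53 54 52]]
```

```bash
python3 - <<'E'
from h import *
from scipy.optimize import minimize
d=np.load('avg.npz'); g=d['g']; P=d['P']; c=load('top'); T=c['T']
f=200/np.tan(np.radians(float(c['vertical_fov']))/2); S=7
v0,v1,u0,u1=149,170,338,360
o=(np.arange(S)+.5)/S-.5
vv=(np.arange(v0,v1)[:,None]+o).ravel(); uu=(np.arange(u0,u1)[:,None]+o).ravel()
U,V=np.meshgrid(uu,vv); R=np.stack([(U-c['cx'])/f,(V-c['cy'])/f,np.ones_like(U)],-1)@T[:3,:3].T
t=(78.2-T[2,3])/R[...,2]; X=T[0,3]+t*R[...,0]; Y=T[1,3]+t*R[...,1]
def pool(a): return a.reshape(v1-v0,S,u1-u0,S).mean((1,3))
Zp=P[v0:v1,u0:u1,2]
xc,yc=pool(X),pool(Y)
def star(cx,cy,yaw,core,half=3.35,rad=11.6):
    x=X-cx;y=Y-cy; m=np.hypot(x,y)<core
    for k in range(3):
        a=yaw+k*np.pi/3; A=x*np.cos(a)+y*np.sin(a);B=-x*np.sin(a)+y*np.cos(a)
        m|=(abs(A)<rad)&(abs(B)<half)
    return pool(m.astype(float))
w=np.hypot(xc-588,yc+63.3)<15.5
ob=np.clip((78-Zp)/16,0,1)
res=[]
for core in (6.5,8,9):
  for yaw in np.radians(np.arange(-30,30,1.)):
    for cx in np.arange(585,592,.5):
      for cy in np.arange(-66,-60,.5):
        e=((star(cx,cy,yaw,core)-ob)[w]**2).sum(); res.append((e,core,np.degrees(yaw),cx,cy))
res.sort(); 
for r in res[:8]: print(np.round(r,2))
best={}
for r in res: best.setdefault(r[2],r[0])
print({int(k):round(best[k],1) for k in sorted(best)})
# head disc at z 78: fit circle edge r=20 to bright/height
hd=(Zp>66).astype(float)  # head or above; hole excluded
def disc(p): return pool((np.hypot(X-p[0],Y-p[1])<20).astype(float))
rb=[]
w2=(np.hypot(xc-588,yc+63.3)>14)&(np.hypot(xc-588,yc+63.3)<27)
hd2=(Zp>74.5).astype(float)
for cx in np.arange(584,592,.25):
  for cy in np.arange(-67,-60,.25): rb.append((((disc((cx,cy))-hd2)[w2]**2).sum(),cx,cy))
rb.sort(); print(rb[:4])
E
```

```text
[  4.78   6.5    2.   587.5  -63.  ]
[  4.84   6.5    3.   587.5  -63.5 ]
[  4.91   6.5    1.   587.5  -63.5 ]
[  4.92   6.5    0.   587.5  -63.5 ]
[  4.92   6.5    1.   587.5  -63.  ]
[  4.94   6.5    2.   587.5  -63.5 ]
[  4.94   6.5    4.   587.5  -63.5 ]
[  4.97   6.5    3.   588.   -63.5 ]
{-29: np.float64(12.3), -28: np.float64(12.4), -27: np.float64(12.4), -26: np.float64(12.6), -25: np.float64(12.6), -24: np.float64(12.6), -23: np.float64(12.4), -22: np.float64(12.2), -21: np.float64(12.1), -20: np.float64(12.0), -19: np.float64(11.7), -18: np.float64(11.4), -17: np.float64(11.3), -16: np.float64(11.1), -14: np.float64(10.6), -13: np.float64(10.4), -12: np.float64(9.7), -11: np.float64(9.0), -10: np.float64(8.4), -9: np.float64(7.7), -8: np.float64(7.2), -7: np.float64(6.7), -6: np.float64(6.2), -5: np.float64(5.9), -4: np.float64(5.5), -3: np.float64(5.3), -2: np.float64(5.3), -1: np.float64(5.0), 0: np.float64(4.9), 1: np.float64(4.9), 2: np.float64(4.8), 3: np.float64(4.8), 4: np.float64(4.9), 5: np.float64(5.1), 6: np.float64(5.5), 7: np.float64(5.8), 8: np.float64(6.1), 9: np.float64(6.6), 10: np.float64(7.2), 11: np.float64(7.7), 12: np.float64(8.3), 13: np.float64(9.0), 14: np.float64(9.5), 16: np.float64(9.7), 17: np.float64(10.0), 18: np.float64(10.2), 19: np.float64(10.6), 20: np.float64(11.1), 21: np.float64(11.5), 22: np.float64(11.8), 23: np.float64(12.0), 24: np.float64(12.1), 25: np.float64(12.0), 26: np.float64(12.1), 27: np.float64(12.0), 28: np.float64(12.2), 29: np.float64(12.2)}
[(np.float64(4.0899625156184936), np.float64(587.5), np.float64(-63.25)), (np.float64(4.14743856726364), np.float64(587.5), np.float64(-63.0)), (np.float64(4.256143273635985), np.float64(587.5), np.float64(-63.5)), (np.float64(4.356934610578925), np.float64(587.75), np.float64(-63.25))]
```

```bash
python3 - <<'E'
from h import *
np.set_printoptions(suppress=True,precision=1)
s=telemetry.state(); p=s['eef_pos']
def ana(P,V,n):
    a=np.radians(240.35); d=P-[p[0],p[1],p[2]-3]
    A=d[...,0]*np.cos(a)+d[...,1]*np.sin(a); B=-d[...,0]*np.sin(a)+d[...,1]*np.cos(a); z=d[...,2]
    m=(abs(B)<20)&(A<-20)&(A>-125)&(z>-95)&(z<25)&(V<130)
    print(n,m.sum())
    for lo in range(-110,-20,10):
        q=m&(A>=lo)&(A<lo+10)&(z>-14)
        if q.sum()>2: print(' long',lo,q.sum(),'z p50,p95',np.percentile(z[q],[50,95]),'B',B[q].min(),B[q].max())
    for lo in range(-90,-14,10):
        q=m&(z>=lo)&(z<lo+10)
        if q.sum()>2: print(' short z',lo,q.sum(),'A min,med,max',A[q].min(),np.median(A[q]),A[q].max(),'B',B[q].min(),np.median(B[q]),B[q].max())
d=np.load('avg.npz'); ana(d['P'],d['g'],'top')
cs=[cam('scene') for _ in range(8)]; c=cs[0]; c['range_z']=np.median([k['range_z'] for k in cs],0).astype(np.float32)
ana(cloud(c),np.mean([k['pixels'].mean(-1) for k in cs],0),'scene')
E
```

```text
top 0
scene 1
```

Request:
play_rows --pt "0 -15 0 0.7" --pt "0 -40 0 0" --pt "0 -50 0 0" --pt "0 -50 0 0" --pt "0 -50 0 0" --pt "0 -50 0 0" --pt "0 -50 0 0" --pt "0 -33.2 0 0" --pt "15 0 0 0" --pt "20 0 0 0"

```text
clock: 19.65
eef_pos: [513.4, -137.2, 216.3]
tcp_rot: [0.862, 0.506, 0.0, -0.0]
wrist_force: [-0.0, 0.5, -4.5]
gripper_width: 18.5
finger_force: 40.0
```

Request:
play_rows --pt "20 0 -10 0" --pt "13.6 0 -15 0" --pt "0 0 -10 0" --pt "0 0 0 0" --pt "0 0 0 0"

```text
clock: 20.27
eef_pos: [546.1, -137.4, 181.4]
tcp_rot: [0.862, 0.507, -0.0, -0.0]
wrist_force: [0.3, -0.1, -4.2]
gripper_width: 18.6
finger_force: 40.0
```

```bash
cat > m.py <<'E'
from h import *
np.set_printoptions(suppress=True,precision=1)
s=telemetry.state(); p=s['eef_pos'];q=s['tcp_rot'];yaw=np.degrees(2*np.arctan2(q[1],q[0]))+180
print(p,yaw,s['wrist_force'],s['torque'])
a=np.radians(yaw)
print('nominal tip',p[0]-85*np.cos(a),p[1]-85*np.sin(a))
for n in('scene','top'):
    cs=[cam(n) for _ in range(6)]; c=cs[0]; c['range_z']=np.median([k['range_z'] for k in cs],0).astype(np.float32)
    P=cloud(c); V=np.mean([k['pixels'].mean(-1) for k in cs],0); V2=np.mean([np.ptp(k['pixels'].astype(int),-1) for k in cs],0)
    d=P-[p[0],p[1],p[2]-3]
    A=d[...,0]*np.cos(a)+d[...,1]*np.sin(a); B=-d[...,0]*np.sin(a)+d[...,1]*np.cos(a); z=d[...,2]
    m=(abs(B)<20)&(A>-125)&(A<110)&(z>-72)&(z<25)&(V<130)&(V2<40)
    print(n,m.sum())
    for lo in list(range(-110,-20,10))+list(range(20,100,20)):
        q=m&(A>=lo)&(A<lo+10)&(z>-14)
        if q.sum()>2: print(' long',lo,q.sum(),'z p50,p95',np.percentile(z[q],[50,95]),'B',B[q].min(),B[q].max())
    for lo in range(-90,-14,10):
        q=m&(z>=lo)&(z<lo+10)&(A<-60)
        if q.sum()>2: print(' short z',lo,q.sum(),'A min,med,max',A[q].min(),np.median(A[q]),A[q].max(),'B',B[q].min(),np.median(B[q]),B[q].max())
    m2=(np.hypot(P[...,0]-587.5,P[...,1]+63.2)<28)&(abs(P[...,2]-78)<4); print(' head pts',m2.sum(), (P[m2].mean(0),cv2.minEnclosingCircle(P[m2][:,:2].astype(np.float32))) if m2.sum()>5 else '')
E
python3 m.py
```

```text
[ 546.1 -137.4  181.4] 240.89196354002885 [ 0.3 -0.1 -4.2] [-0.1 -0.1  0. ]
nominal tip 587.4134387539394 -63.15159963963862
scene 339
 long -80 4 z p50,p95 [-5.2 -3.9] B -11.009354904727587 -5.596148819620108
 long -70 5 z p50,p95 [-7.1 -4.3] B -9.828438217945433 -6.615462372338001
 long -60 8 z p50,p95 [1.9 7.3] B -10.005317606470857 0.7585397394137807
 long -50 13 z p50,p95 [3.3 8.4] B -11.07240300785082 7.416432847190421
 long -40 12 z p50,p95 [3.3 8.1] B -9.324335205050664 -1.703741648167803
 long -30 4 z p50,p95 [-0.9  3.4] B -10.780186368400518 -8.660108019794047
 long 20 15 z p50,p95 [4.2 7.5] B -10.55190287750439 4.792909877338882
 long 40 15 z p50,p95 [3.3 7.5] B -10.3159129587658 2.6668992837024525
 long 60 16 z p50,p95 [3.1 6.9] B -12.129104422207416 5.550145915076076
 long 80 17 z p50,p95 [2.  6.1] B -10.915315131663412 8.361981749802624
 short z -70 12 A min,med,max -86.3445011059184 -75.234646466524 -69.96772296891845 B -9.851360070525132 -1.6015148011730407 4.654346504392031
 short z -60 17 A min,med,max -85.97942380865375 -75.54569568594266 -68.70795564372942 B -10.5
[... 1323 characters left out ...]
2741432357525
 short z -50 5 A min,med,max -88.73430399267468 -79.89059587142911 -74.09105016758728 B -10.255623503650234 -9.70737338380371 -2.7694060256949378
 short z -40 7 A min,med,max -92.37106624725348 -87.0530016165249 -76.18102582517128 B -9.990848425479992 -9.38172070854209 -4.850297072650427
 short z -30 4 A min,med,max -87.77720698186907 -83.10056818412315 -78.16174467380277 B -10.172797712203884 -9.894165595687056 -9.360072751552206
 short z -20 11 A min,med,max -92.74565489431029 -86.96782211068876 -76.50156403831163 B -10.311690000899052 -9.296611240719411 8.8891564588857
 head pts 86 (array([582.8, -61.4,  78.8]), ((587.3326416015625, -63.276187896728516), 19.958106994628906))
```

Request:
play_rows --pt "1 0.8 -8 0" --pt "0 0 -10 0" --pt "0 0 -8 0" --pt "0 0 -3 0" --pt "0 0 -2 0" --pt "0 0 -2 0" --pt "0 0 0 0"

```text
clock: 21.75
eef_pos: [547.5, -136.6, 148.3]
tcp_rot: [0.862, 0.507, 0.0, 0.0]
wrist_force: [-0.0, -0.8, -5.0]
gripper_width: 18.1
finger_force: 40.0
```

```bash
cat > st.py <<'E'
from h import *
np.set_printoptions(suppress=True,precision=2)
s=telemetry.state(); p=s['eef_pos'];q=s['tcp_rot'];yaw=np.degrees(2*np.arctan2(q[1],q[0]))+180
F=s['wrist_force'];M=s['torque']
r=(np.array([587.5,-63.2,p[2]])-p)/1000
Mz=M[2]-(r[0]*F[1]-r[1]*F[0])
print(p,yaw,'F',F,'M',M,'Mz_axis(from env on tool)',Mz,s['finger_force'])
E
python3 st.py
```

```text
[ 547.54 -136.59  148.29] 240.89816531819716 F [-0.05 -0.84 -5.  ] M [-0.11 -0.04  0.04] Mz_axis(from env on tool) 0.06858846879111596 39.99880883842707
```

Request:
play_rows --pt "0 0 -1.5 0" --pt "0 0 -1.5 0" --pt "0 0 -1.5 0" --pt "0 0 0 0"

```text
clock: 22.25
eef_pos: [547.6, -136.7, 143.6]
tcp_rot: [0.862, 0.507, 0.0, 0.0]
wrist_force: [0.6, -0.4, -4.4]
gripper_width: 18.5
finger_force: 40.0
```

```bash
python3 st.py
```

```text
[ 547.58 -136.7   143.61] 240.88543740570202 F [ 0.61 -0.39 -4.4 ] M [-0.16 -0.09  0.03] Mz_axis(from env on tool) 0.09264256568001947 39.99976605176926
```

Request:
play_rows --pt "0 0 -2 0" --pt "0 0 -2 0" --pt "0 0 -2 0" --pt "0 0 -2 0" --pt "0 0 -2 0" --pt "0 0 0 0"

```text
clock: 23.0
eef_pos: [547.6, -136.6, 133.6]
tcp_rot: [0.862, 0.507, 0.0, -0.0]
wrist_force: [0.3, -1.0, -4.6]
gripper_width: 18.8
finger_force: 40.0
```

```bash
python3 st.py
```

```text
[ 547.57 -136.62  133.58] 240.8906067307145 F [ 0.26 -0.96 -4.57] M [-0.25 -0.12 -0.08] Mz_axis(from env on tool) -0.02337333749444235 40.001516926568
```

Request:
play_rows --pt "0 0 -1 0" --pt "0 0 -1 0" --pt "0 0 -1 0" --pt "0 0 -1 0" --pt "0 0 0 0"

```text
clock: 23.62
eef_pos: [547.5, -136.7, 129.7]
tcp_rot: [0.862, 0.507, 0.0, 0.0]
wrist_force: [-0.1, -0.6, -3.4]
gripper_width: 18.3
finger_force: 40.0
```

```bash
python3 st.py
```

```text
[ 547.54 -136.68  129.73] 240.8898256820974 F [-0.09 -0.64 -3.35] M [-0.32 -0.04 -0.05] Mz_axis(from env on tool) -0.029426469126290725 40.00151469837874
```

Contact is starting; press a little further.

Request:
play_rows --pt "0 0 -1 0" --pt "0 0 -1 0" --pt "0 0 0 0"

```text
clock: 24.0
eef_pos: [547.2, -137.7, 128.2]
tcp_rot: [0.862, 0.506, -0.0, 0.001]
wrist_force: [-3.0, -3.1, 2.6]
gripper_width: 18.2
finger_force: 40.0
```

```bash
python3 st.py; python3 m.py | head -14
```

```text
[ 547.23 -137.67  128.23] 240.8460982858179 F [-3.01 -3.14  2.62] M [-0.68  0.45  0.02] Mz_axis(from env on tool) -0.07804806530491862 40.00123039120808
[ 547.2 -137.7  128.2] 240.8460982858179 [-3.  -3.1  2.6] [-0.7  0.5  0. ]
nominal tip 588.63934600519 -63.43616661439235
scene 281
 long -80 3 z p50,p95 [-10.2  -8.6] B -9.590748305763316 -6.703921769000665
 long -60 5 z p50,p95 [3.9 8.8] B -10.923437408297104 2.8338256269929616
 long -50 12 z p50,p95 [3.4 8.1] B -10.147703312177164 0.6262556267717763
 long -40 8 z p50,p95 [3.7 7.8] B -11.246812146767311 -3.7130024861841466
 long 20 16 z p50,p95 [2.4 7.1] B -11.571922539158791 10.461511064223618
 long 40 15 z p50,p95 [0.8 7.2] B -11.213036959198831 -0.5157197695614251
 long 60 16 z p50,p95 [1.3 5.8] B -11.78694497879404 5.993865582752793
 long 80 18 z p50,p95 [0.1 4.9] B -11.907194648383765 7.770516818686136
 short z -60 4 A min,med,max -70.08925930468688 -67.34841635647317 -63.828031267792056 B 10.009502010943397 12.557349082943304 14.7393010447154
 short z -50 8 A min,med,max -87.05375654380637 -76.53080645125873 -71.41959415353845 B -9.131899650661797 -5.5291721939633 6.055975565123564
 short z -40 14 A min,med,max -85.96183403378414 -73.96099451197023 -71.51482182497911 B -9.82841745929559 -4.891149520970176 4.0479374389048495
```

```bash
python3 - <<'E'
import numpy as np
a=np.radians(241.6-3*np.arange(16)); x=84.7*np.cos(a);y=84.7*np.sin(a)
print(np.c_[np.diff(x),np.diff(y)].round(1).tolist())
E
```

```text
[[-3.8, 2.2], [-3.7, 2.4], [-3.6, 2.6], [-3.5, 2.8], [-3.3, 3.0], [-3.1, 3.1], [-3.0, 3.3], [-2.8, 3.4], [-2.6, 3.6], [-2.4, 3.7], [-2.2, 3.8], [-2.0, 3.9], [-1.8, 4.0], [-1.6, 4.1], [-1.4, 4.2]]
```

Request:
play_rows --pt "0 0 1.2 0" --pt "-2 1.1 0 -1.5" --pt "-2 1.1 0 -1.5" --pt "-2 1.1 0 -1.5" --pt "0 0 0 0"

```text
clock: 25.22
eef_pos: [542.6, -134.1, 129.3]
tcp_rot: [0.881, 0.473, 0.001, 0.002]
wrist_force: [-0.4, -6.4, 0.1]
gripper_width: 18.5
finger_force: 40.1
```

```bash
python3 st.py
```

```text
[ 542.62 -134.14  129.28] 236.4239479683095 F [-0.45 -6.45  0.07] M [-1.28 -0.13  0.28] Mz_axis(from env on tool) 0.5360603287342615 40.083016217686236
```

Request:
play_rows --pt "-3.7 2.4 0 -3" --pt "-3.6 2.6 0 -3" --pt "-3.5 2.8 0 -3" --pt "-3.3 3 0 -3" --pt "-3.1 3.1 0 -3" --pt "-3 3.3 0 -3" --pt "-2.8 3.4 0 -3" --pt "-2.6 3.6 0 -3" --pt "0 0 0 0"

```text
clock: 26.35
eef_pos: [517.2, -108.6, 129.1]
tcp_rot: [0.96, 0.279, 0.002, 0.0]
wrist_force: [1.5, -3.5, -2.3]
gripper_width: 18.3
finger_force: 40.0
```

```bash
python3 st.py
```

```text
[ 517.23 -108.6   129.06] 212.45858614973338 F [ 1.49 -3.53 -2.26] M [-0.83 -0.37  0.01] Mz_axis(from env on tool) 0.3265977752405879 40.00208598095924
```

Request:
play_rows --pt "-1.2 1.8 0 -1.5" --pt "-1.2 1.9 0 -1.5" --pt "-1.1 1.9 0 -1.5" --pt "-1.1 1.9 0 -1.5" --pt "0 0 0 0"

```text
clock: 26.98
eef_pos: [512.8, -100.8, 129.1]
tcp_rot: [0.974, 0.228, 0.002, 0.0]
wrist_force: [3.2, -3.1, -5.3]
gripper_width: 18.6
finger_force: 40.0
```

```bash
python3 st.py
```

```text
[ 512.84 -100.84  129.06] 206.38125929440943 F [ 3.17 -3.06 -5.33] M [-0.83 -0.96  0.09] Mz_axis(from env on tool) 0.4371031098079037 40.01145714777522
```

Request:
play_rows --pt "-0.6 1.3 -0.5 -1" --pt "-0.6 1.3 -0.3 -1" --pt "-0.6 1.3 0 -1" --pt "0 0 0 0"

```text
clock: 27.48
eef_pos: [510.7, -97.2, 128.5]
tcp_rot: [0.979, 0.203, 0.001, 0.0]
wrist_force: [4.0, -2.8, -2.5]
gripper_width: 18.5
finger_force: 40.0
```

```bash
python3 st.py
```

```text
[510.71 -97.16 128.53] 203.38458452112116 F [ 3.96 -2.8  -2.48] M [-0.72 -1.02  0.1 ] Mz_axis(from env on tool) 0.4543926563487338 40.02922819345258
```

Request:
play_rows --pt "-0.4 0.95 0 -0.7" --pt "-0.4 0.95 0 -0.7" --pt "-0.4 0.95 0 -0.7" --pt "0 0 0 0"

```text
clock: 27.98
eef_pos: [509.5, -94.4, 128.5]
tcp_rot: [0.983, 0.185, 0.001, 0.0]
wrist_force: [4.7, -3.2, -2.7]
gripper_width: 18.4
finger_force: 40.0
```

```bash
python3 st.py
```

```text
[509.54 -94.36 128.52] 201.2958953966015 F [ 4.71 -3.23 -2.7 ] M [-0.75 -1.06  0.14] Mz_axis(from env on tool) 0.5433732469690503 40.04090745002031
```

Request:
play_rows --pt "-0.3 0.95 0 -0.7" --pt "-0.3 0.95 0 -0.7" --pt "0 0 0 0"

```text
clock: 28.35
eef_pos: [508.8, -92.5, 128.5]
tcp_rot: [0.985, 0.173, 0.001, 0.0]
wrist_force: [4.2, -2.5, -2.3]
gripper_width: 18.1
finger_force: 40.0
```

```bash
python3 st.py
```

```text
[508.8  -92.48 128.5 ] 199.90685095039026 F [ 4.23 -2.5  -2.3 ] M [-0.69 -1.1   0.22] Mz_axis(from env on tool) 0.5428131633783921 40.04676985088736
```

Request:
play_rows --pt "-0.3 0.95 0 -0.7" --pt "-0.3 0.95 0 -0.7" --pt "0 0 0 0"

```text
clock: 28.72
eef_pos: [508.1, -90.6, 128.5]
tcp_rot: [0.987, 0.161, 0.001, -0.0]
wrist_force: [4.1, -3.3, -2.2]
gripper_width: 18.6
finger_force: 40.1
```

```bash
python3 st.py
```

```text
[508.11 -90.57 128.46] 198.5163685391125 F [ 4.11 -3.34 -2.23] M [-0.66 -1.08  0.21] Mz_axis(from env on tool) 0.5875307061359691 40.052687785355374
```

Request:
play_rows --pt "-0.3 0.95 0 -0.7" --pt "-0.3 0.95 0 -0.7" --pt "0 0 0 0"

```text
clock: 29.1
eef_pos: [507.5, -88.7, 128.4]
tcp_rot: [0.989, 0.149, 0.001, -0.0]
wrist_force: [3.8, -2.0, -2.2]
gripper_width: 18.5
finger_force: 40.1
```

```bash
python3 st.py
```

```text
[507.46 -88.68 128.44] 197.12462772742177 F [ 3.79 -2.04 -2.2 ] M [-0.65 -1.08  0.24] Mz_axis(from env on tool) 0.4972442051599664 40.06019646883942
```

Request:
play_rows --pt "-0.3 1 0 -0.7" --pt "-0.3 1 0 -0.7" --pt "0 0 0 0"

```text
clock: 29.48
eef_pos: [506.9, -86.7, 128.4]
tcp_rot: [0.991, 0.137, 0.001, -0.0]
wrist_force: [4.3, -3.2, -1.2]
gripper_width: 18.5
finger_force: 40.1
```

```bash
python3 st.py
```

```text
[506.88 -86.67 128.43] 195.7283722649138 F [ 4.28 -3.17 -1.21] M [-0.65 -1.12  0.27] Mz_axis(from env on tool) 0.6266469345650605 40.063356613973156
```

Request:
play_rows --pt "-0.3 1 0 -0.7" --pt "-0.3 1 0 -0.7" --pt "0 0 0 0"

```text
clock: 29.85
eef_pos: [506.3, -84.7, 128.4]
tcp_rot: [0.992, 0.125, 0.001, -0.0]
wrist_force: [4.6, -3.0, -1.6]
gripper_width: 18.6
finger_force: 40.1
```

```bash
python3 st.py; python3 m.py|head -24
```

```text
[506.33 -84.67 128.43] 194.32986597483438 F [ 4.59 -3.02 -1.62] M [-0.73 -1.13  0.2 ] Mz_axis(from env on tool) 0.5471285845736049 40.065979982027784
[506.3 -84.7 128.4] 194.32986597483438 [ 4.6 -3.  -1.6] [-0.7 -1.1  0.2]
nominal tip 588.6826324492342 -63.63244585758373
scene 213
 long -60 4 z p50,p95 [7.7 8.7] B -7.395424709884159 0.8383571189336791
 long -50 4 z p50,p95 [6.7 8. ] B -5.824200112761261 2.5612692105684394
 long -40 5 z p50,p95 [6.5 8.1] B -7.000037380371506 4.103637769024399
 long -30 7 z p50,p95 [8.  8.6] B -5.779866923287421 5.777984648221803
 long 20 10 z p50,p95 [3.8 7.1] B -6.808239692254191 10.481026071368845
 long 40 11 z p50,p95 [4.1 6.1] B -5.356614483340183 11.079181347853984
 long 60 12 z p50,p95 [4.5 7. ] B -5.695149761596403 11.391691520899052
 long 80 12 z p50,p95 [3.6 6. ] B -5.458437076507238 11.096767361020014
 short z -70 9 A min,med,max -72.57413307060959 -66.05341688228165 -60.99045680974672 B -0.19324733207909794 13.040839093393405 19.543298658729285
 short z -60 4 A min,med,max -73.33046661832131 -70.22517062699629 -66.06858397089306 B -0.5637943643315726 16.194725439854984 19.181986704932093
 head pts 4 
top 21
 long -90 7 z p50,p95 [-2.5  0.5] B -9.692362111621755 -1.589547100116068
 long -80 6 z p50,p95 [4.5 6.3] B -10.213391875023866 -7.406939442841164
 short z -30 3 A min,med,max -83.45946668376479 -82.10928896748364 -77.45338820899254 B -9.959068292215349 -9.797240633757745 -8.478262792762298
 head pts 43 (array([590.1, -51.3,  78.6]), ((589.1348876953125, -57.64209747314453), 17.58824348449707))
```

Request:
play_rows --pt "-0.25 1 0 -0.7" --pt "-0.25 1 0 -0.7" --pt "0 0 0 0"

```text
clock: 30.82
eef_pos: [506.0, -83.2, 128.5]
tcp_rot: [0.994, 0.113, 0.001, 0.0]
wrist_force: [3.8, -2.8, -2.3]
gripper_width: 18.2
finger_force: 40.2
```

```bash
python3 st.py
```

```text
[506.   -83.21 128.49] 192.97686371378637 F [ 3.8  -2.84 -2.26] M [-0.86 -1.12  0.43] Mz_axis(from env on tool) 0.7344812500250943 40.21278957487084
```

Request:
play_rows --pt "-0.2 1 0 -0.7" --pt "0 0 0 0"

```text
clock: 31.08
eef_pos: [505.9, -82.7, 128.5]
tcp_rot: [0.994, 0.107, 0.001, 0.001]
wrist_force: [4.7, -4.8, -2.3]
gripper_width: 18.6
finger_force: 40.4
```

```bash
python3 st.py
```

```text
[505.87 -82.65 128.49] 192.32526455616315 F [ 4.67 -4.76 -2.28] M [-1.08 -1.15  0.54] Mz_axis(from env on tool) 1.0151374190398978 40.40977826574817
```

Request:
play_rows --pt "-0.2 1 0 -0.7" --pt "0 0 0 0"

```text
clock: 31.32
eef_pos: [505.8, -82.2, 128.5]
tcp_rot: [0.995, 0.102, 0.002, 0.001]
wrist_force: [5.5, -5.5, -2.9]
gripper_width: 18.3
finger_force: 40.7
```

```bash
python3 st.py
```

```text
[505.77 -82.17 128.49] 191.65812032393367 F [ 5.52 -5.52 -2.91] M [-1.27 -1.14  0.67] Mz_axis(from env on tool) 1.2211424621720142 40.67262992961332
```

Request:
play_rows --pt "-0.2 1 0 -0.7" --pt "0 0.2 0 -0.2" --pt "0 0 0 0" --pt "0 0 0 0" --pt "0 0 0 0"

```text
clock: 31.95
eef_pos: [505.7, -81.6, 128.5]
tcp_rot: [0.996, 0.094, 0.002, 0.002]
wrist_force: [4.2, -6.6, -3.1]
gripper_width: 18.3
finger_force: 41.1
```

```bash
python3 st.py
```

```text
[505.65 -81.59 128.52] 190.79461421577062 F [ 4.2  -6.58 -3.06] M [-1.46 -1.23  0.83] Mz_axis(from env on tool) 1.4461235922517206 41.12826670747381
```

Request:
play_rows --pt "0 0.35 0 -0.3" --pt "0 0 0 0" --pt "0 0 0 0" --pt "0 0 0 0" --pt "0 0 0 0" --pt "0 0 0 0" --pt "0 0 0 0" --pt "0 0 0 0"

```text
clock: 32.95
eef_pos: [505.6, -81.4, 128.5]
tcp_rot: [0.996, 0.092, 0.002, 0.002]
wrist_force: [5.4, -5.7, -3.0]
gripper_width: 18.5
finger_force: 41.3
```

```bash
python3 st.py
```

```text
[505.6  -81.42 128.48] 190.50424118066604 F [ 5.43 -5.67 -2.96] M [-1.59 -1.12  0.87] Mz_axis(from env on tool) 1.4326164071811363 41.3114285757365
```

Request:
play_rows --pt "0 0.3 0 -0.3" --pt "0 0 0 0" --pt "0 0 0 0" --pt "0 0 0 0" --pt "0 0 0 0" --pt "0 0 0 0" --pt "0 0 0 0"

```text
clock: 33.83
eef_pos: [505.8, -81.4, 128.6]
tcp_rot: [0.996, 0.088, 0.002, 0.002]
wrist_force: [6.1, -7.1, -3.5]
gripper_width: 18.9
finger_force: 41.1
```

```bash
python3 st.py; python3 st.py
```

```text
[505.77 -81.41 128.56] 190.1391833780452 F [ 6.13 -7.06 -3.46] M [-1.6  -1.21  0.78] Mz_axis(from env on tool) 1.4713871003709884 41.14813609985504
[505.77 -81.41 128.56] 190.1391833780452 F [ 6.13 -7.06 -3.46] M [-1.6  -1.21  0.78] Mz_axis(from env on tool) 1.4713871003709884 41.14813609985504
```

Request:
play_rows --pt "0 -0.8 0 0.6" --pt "0.1 -0.9 0 0.7" --pt "0.1 -0.9 0 0.7" --pt "0 0 -0.5 0" --pt "0 0 0 0"

```text
clock: 34.45
eef_pos: [505.8, -82.7, 128.2]
tcp_rot: [0.994, 0.105, 0.002, 0.001]
wrist_force: [3.7, -5.0, -1.4]
gripper_width: 18.9
finger_force: 40.2
```

```bash
python3 st.py
```

```text
[505.83 -82.69 128.2 ] 192.05662610174556 F [ 3.69 -4.98 -1.36] M [-1.06 -1.1   0.48] Mz_axis(from env on tool) 0.9562330595405371 40.247778659686446
```

Request:
play_rows --pt "0.1 -0.8 0 0.7" --pt "0.1 -0.8 0 0.7" --pt "0 0 0 0"

```text
clock: 34.83
eef_pos: [506.0, -83.6, 128.2]
tcp_rot: [0.993, 0.116, 0.002, 0.0]
wrist_force: [4.5, -3.7, -1.0]
gripper_width: 18.7
finger_force: 40.0
```

```bash
python3 st.py
```

```text
[506.02 -83.64 128.16] 193.36983132483954 F [ 4.51 -3.7  -0.98] M [-0.82 -1.13  0.09] Mz_axis(from env on tool) 0.48768896992122523 39.96897045755759
```

Request:
play_rows --pt "0.6 -0.6 0 0.3" --pt "0.4 -0.3 0 0" --pt "0 0 0 0"

```text
clock: 35.2
eef_pos: [506.0, -84.1, 127.9]
tcp_rot: [0.993, 0.119, 0.001, -0.0]
wrist_force: [2.9, -2.3, 0.5]
gripper_width: 18.5
finger_force: 40.0
```

```bash
python3 st.py
```

```text
[505.97 -84.15 127.88] 193.69094314574627 F [ 2.9  -2.29  0.46] M [-0.58 -0.99  0.09] Mz_axis(from env on tool) 0.33813315059663207 39.956069433828816
```

Request:
play_rows --pt "0 0 0 0" --pt "0 0 0 0" --pt "0 0 0 0" --pt "0 0 0 0" --claw 60 --grip_force 10

```text
clock: 35.7
eef_pos: [505.1, -83.8, 127.5]
tcp_rot: [0.993, 0.119, -0.001, -0.0]
wrist_force: [-0.2, -1.1, 0.8]
gripper_width: 53.6
finger_force: 0.0
```

```bash
python3 st.py; python3 m.py|head -12
```

```text
[505.05 -83.82 127.48] 193.71629053397484 F [-0.15 -1.08  0.76] M [ 0.04  0.04 -0.05] Mz_axis(from env on tool) 0.03804649470729098 0.0
[505.1 -83.8 127.5] 193.71629053397484 [-0.2 -1.1  0.8] [ 0.  0. -0.]
nominal tip 587.6289971843394 -63.66514435041271
scene 247
 long -70 4 z p50,p95 [5.6 6.8] B -0.6400269524183297 9.398403958426945
 long -60 12 z p50,p95 [4.  6.9] B -6.3686676306813474 11.934101119836571
 long -50 10 z p50,p95 [4.5 7.2] B -4.552335543724416 10.226541990250487
 long -40 8 z p50,p95 [3.6 5.1] B -5.783456960844976 11.824245531601333
 long -30 12 z p50,p95 [1.7 3.9] B -3.9167296794921826 13.527452175721752
 long 20 10 z p50,p95 [-2.9  0.5] B 1.4602620286998826 14.504370599314402
 long 40 11 z p50,p95 [-6.3 -3.8] B 1.7519606874615992 19.23945553598936
 long 60 12 z p50,p95 [-8.2 -6.1] B 3.610326465096927 19.96334611343733
 long 80 9 z p50,p95 [-11.5  -9.7] B 2.799342672505418 19.700801774198577
```

Request:
play_rows --pt "0 0 5 0" --pt "0 0 15 0" --pt "0 0 25 0" --pt "0 0 30 0" --pt "-10 0 30 0" --pt "-30 30 20 0" --pt "-20 50 0 0" --pt "0 50 0 0" --pt "0 50 0 0" --pt "0 0 0 0"

```text
clock: 37.55
eef_pos: [445.3, 100.2, 253.9]
tcp_rot: [0.992, 0.124, 0.001, -0.001]
wrist_force: [-0.1, -1.1, 0.1]
gripper_width: 60.3
finger_force: 0.0
```

```bash
cat > k.py <<'E'
from h import *
np.set_printoptions(suppress=True,precision=1)
print(telemetry.state()['clock'],telemetry.state()['eef_pos'])
for n in('scene','top'):
    cs=[cam(n) for _ in range(5)]; c=cs[0]; c['range_z']=np.median([k['range_z'] for k in cs],0).astype(np.float32)
    P=cloud(c); V=np.mean([k['pixels'].mean(-1) for k in cs],0); C=np.mean([np.ptp(k['pixels'].astype(int),-1) for k in cs],0)
    d=P-[587.5,-63.2,0]; r=np.hypot(d[...,0],d[...,1]); z=P[...,2]
    m=(z>92)&(z<160)&(V<140)&(C<45)&(r<200)&(d[...,0]<15)&(d[...,1]<25)
    x=P[m]; 
    far=m&(r>40)
    if far.sum()>10:
        y=d[far][:,1]; xx=d[far][:,0]; s,b=np.polyfit(xx,y,1); yaw=180+np.degrees(np.arctan(s))
        print(n,far.sum(),'yaw',yaw,'offset at axis',b,'rmax',r[far].max())
    for lo in range(0,200,20):
        q=m&(r>=lo)&(r<lo+20)
        if q.sum()>2: print(lo,q.sum(),np.percentile(z[q],[50,95]), d[q][:,:2].mean(0))
E
python3 k.py
```

```text
37.55 [445.3 100.2 253.9]
scene 199 yaw 197.78698717561772 offset at axis -1.8409974646657101 rmax 188.60730538027286
0 8 [101.3 119.9] [ -5.7 -11.8]
20 17 [129.5 133.1] [-28.9 -12.3]
40 20 [127.6 130.8] [-47.3 -15.3]
60 22 [124.7 129.3] [-64.2 -23. ]
80 24 [122.6 126.2] [-85.1 -28.6]
100 22 [120.4 124.1] [-102.7  -35.4]
120 27 [117.8 122.6] [-123.2  -42.2]
140 23 [116.4 119.7] [-142.5  -46.7]
160 28 [113.4 116.8] [-160.1  -53.8]
180 33 [107.2 114.1] [-176.   -58.3]
top 387 yaw 197.91222925705253 offset at axis 2.9306655613559767 rmax 185.74050319129572
0 45 [127.6 134.8] [-8.8  0.4]
20 48 [134.1 137.5] [-28.7  -6.6]
40 52 [132.5 135.5] [-48.4 -12.5]
60 51 [130. 133.] [-67.3 -18.1]
80 55 [127.  129.8] [-86.2 -24.8]
100 52 [124.9 127.3] [-105.4  -31.3]
120 54 [122.2 126.5] [-124.3  -37.6]
140 54 [119.6 123. ] [-143.5  -43.9]
160 53 [117.2 120.5] [-162.6  -49.5]
180 16 [115.1 118.6] [-174.8  -53.9]
```

Request:
play_rows --pt "0 0 0 0" --pt "0 0 0 0" --pt "0 0 0 0" --pt "0 0 0 0" --pt "0 0 0 0" --pt "0 0 0 0" --pt "0 0 0 0" --pt "0 0 0 0"

```text
clock: 39.05
eef_pos: [445.6, 95.6, 252.7]
tcp_rot: [0.993, 0.119, 0.0, -0.0]
wrist_force: [-0.2, -0.8, -0.3]
gripper_width: 60.0
finger_force: 0.0
```

```bash
python3 k.py | grep -A12 top
```

```text
top 387 yaw 197.90092409814133 offset at axis 2.896232832686337 rmax 185.72198369188771
0 46 [127.8 134. ] [-9.   0.3]
20 47 [134.4 137. ] [-28.8  -6.7]
40 52 [132.1 134.6] [-48.3 -12.5]
60 52 [129.6 133.2] [-67.4 -18.4]
80 54 [126.7 130.5] [-86.4 -24.7]
100 52 [124.3 128.1] [-105.3  -31.3]
120 54 [122.2 125.3] [-124.3  -37.7]
140 54 [119.4 122.7] [-143.6  -43.9]
160 53 [117.  121.2] [-162.6  -49.6]
180 16 [115.5 118.6] [-174.9  -53.8]
```

```bash
python3 -c "
from plant import hand_in
print(hand_in())"
```

```text
the job is handed in; nothing more can be done
None
```

The job is handed in: the key is standing in the screw, which was turned clockwise to its stop and held for about 2 s at 1.4–1.5 N m as measured at the wrist. Since I let go, the key's lever end has sagged about 7°, but it looks seated at the bottom and isn't moving. I used 39 of the 58 s and the arm touched none of the other things on the bench.

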